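Draw the core rod from its wax sleeve

TASK

Draw the long eight-sided core rod straight out of the wax sleeve it was moulded in, and lay it lengthwise on the floor of the shallow wooden tray; set it down, do not drop it. Leave the short headed pin where it is, in the other sleeve.

Things in the scene. Friction and masses are not known exactly. Their poses are not given: they have to be found in the camera images.
- core_rod_mid (a point): The long core rod: a straight, plain, eight-sided aluminium bar, 12 mm across its flats, 180 mm long, 60 g, loose in the bore of a brown wax sleeve. This point is its centre (90 mm from each end). Its y axis runs along the rod; at the start y points from the projecting end into the sleeve, so the projecting end lies 90 mm from this point along -y, and 65 to 85 mm of rod stand out of the sleeve, level, about 66 mm above the bench.
- sleeve_mouth (a point): Centre of the open mouth of the wax sleeve that holds the core rod. The sleeve is a level brown tube, 110 mm long, 36 mm outside and 20 mm bore, its axis 70 mm above the bench, open at both ends and fixed in a wooden cradle (70 x 120 mm base plate 12 mm thick) that cannot move. y points along the axis into the sleeve, z up; the rod is drawn out along -y. It rests on the bottom of the bore, so its axis is about 4 mm below this point.
- rod_tray_in (a point): Centre of the inner floor of the shallow light-wood tray, 6 mm above the bench. The tray is fixed, 250 mm long (its y axis) and 150 mm wide (x) outside, walls 6 mm thick, rim 20 mm above the bench and so 14 mm above this floor; z up. A rod lying on the floor has its axis 6 mm above it, so it is best held near the fingertips.
- short_pin_mid (a point): Short steel locating pin with a small head, 80 mm long, about 8 mm thick, head 10 mm: it sticks 30 to 40 mm out of a second sleeve of the same kind in a second cradle 0.12 to 0.2 m nearer or farther from the robot than the first, their axes within 25 degrees of parallel. This point is its centre. To be left alone.
There are look-alikes about, which are no part of the job. What is shaped like the part that bears core_rod_mid but orange is not meant.

How it is judged:
On the way:
1. the core rod is drawn fully out of its sleeve (y of core_rod_mid in the frame of sleeve_mouth below -0.092 m), for 0.1 s.
At the end, for the whole second after the job is handed in: The core rod lies still and level on the tray's floor, its centre within 55 mm across and 35 mm along of the tray's centre, its length within 0.35 rad (20 degrees) of the tray's length; the short pin is within 15 mm of where it was (x of core_rod_mid in the frame of rod_tray_in between -0.055 and 0.055 m and y of core_rod_mid in the frame of rod_tray_in between -0.035 and 0.035 m and z of core_rod_mid in the frame of rod_tray_in below 0.01 m and angle between the y axis of core_rod_mid and the y axis of rod_tray_in, either way round below 0.35 rad and angle between core_rod_mid's own y axis and vertical between 1.5 and 1.64 rad and linear speed of core_rod below 0.02 m/s and distance of short_pin_mid from where it was at the start of the episode below 0.015 m); the robot touches nothing.
It fails at once if the short pin is moved by more than 15 mm (distance of short_pin_mid from where it was at the start of the episode above 0.015 m).
It fails at once if the core rod is dropped (falls freely, faster than 0.8 m/s: from more than about 30 mm) (contact force between the fingers and core_rod below 0.05 N and linear speed of core_rod above 0.8 m/s).
It also fails if it takes over 38 s, if anything falls off the work surface, if the arm or the gripper's body presses on something with over 40 N, if the wrist force passes 120 N, or if a joint passes its speed limit or range.

ROBOT

A 7-joint arm with a two-finger parallel gripper is mounted at the origin on a cart in front of the work surface, level with it; the furniture and walls round the work are solid. World frame = base frame: x ahead of the robot, y to its left, z up, the work surface at z = 0. Lengths are in m, angles in rad, forces in N, time in s.
With the tool pointing down it reaches from about 0.4 to 0.875 m from the base axis. Payload 6.5 kg.
Tool frame: the origin (TCP) lies at the very end of the fingers, on their centre line; the grasp point (between the pads) lies 19 mm behind it; z points along the fingers, y is the direction in which the jaws open and shut (so a half turn about z gives the same grasp; the last joint's range is limited). The gripper opens to 88 mm and grips with 3 to 60 N. Pads are 18 mm wide; open, the fingers measure 123 mm over their backs; the gripper's body (75 mm by 187 mm) begins 45 mm behind the grasp point.
Start: joints at [-1.412, 0.536, -0.004, 1.538, 0.003, 1.067, -0.071], TCP at [0.145, 0.634, 0.207] pointing down, gripper open.
Joint ranges: [-2.7, 2.7], [-0.37, 2.16], [-1.27, 1.26], [0.24, 2.4], [-1.31, 4.45], [0.19, 1.91], [-2.76, 2.76]. Speed limits (rad/s): [2.39, 2.39, 3.14, 3.14, 3.14, 3.14, 3.14].

INTERFACE

Orientations are given as a unit quaternion [x, y, z, w].
In Python, from plant import env gives the robot as it stands.
- The arm moves only by the shell command python3 -m crank 'ROWS' [FORCE]. ROWS is JSON, a list of rows, each an object with "jaw": the closure in counts, from 0 (fully open) to 255 (shut); "delta_pos": the shift along the tool's x, y, z in mm, a list of three; "roll": the turn about the tool's z in degrees. A call has 1 to 12 rows; each row is the pose to reach, as a shift and turn from the pose measured when the call began, along the tool's axes at that moment; what a row does not reach only later rows make up. A row lasts 1/10 s, in which the tool goes at most 50 mm and 8.59 degrees, less where a joint would pass 70% of its speed; a pose out of reach is approached as far as the arm can. A call with a gripper value outside its range is refused whole. The fingers move at their own pace and stop on an object; FORCE is the grip in N (left out, the last holds). Time passes only in rows, so rows that repeat a pose let the fingers close. It gives the time, the measured TCP pose, the force and the opening at its end, in the units of the state.
- env.get_state(): the state, without advancing time (a new reading comes with each control period).
- env.get_image(name): name is "scene" or "top" or "wrist"; returns the picture (400x640x3 uint8, red, green, blue); there is no depth.
- env.camera_params(name): a dict with "fx", "fy", "cx", "cy" (pixels), "R" (3x3) and "t" (3): a world point X has camera coordinates R X + t; the wrist camera has in their place "T_tool_cam" (4x4, takes a point from camera to tool coordinates, whose origin is the TCP and whose axes are the flange's). Camera axes: x right, y down, z forward; pixel columns grow to the right and rows downward; lengths in m; the calibration is good to about 2 mm. A picture is of the moment at which its call begins: read the wrist's pose just before it. camera_params takes no time and is no camera call.
- env.hand_in(): hands the job in, once; it reports no verdict.
The state is a dict: "time": time; "joints": joint angles; "joint_vel": joint speeds; "effort": joint torques, N m; "tool_pos": TCP position; "tcp_rot": TCP orientation; "ft_force": force on the tool from outside, world axes, zero at the start; "torque": the same for the moment, N m; "finger_gap": finger opening in m.
Only numpy, scipy, OpenCV 4.12 (cv2) and the standard library are available. Lean on these libraries where they do the work, as an engineer would, in place of code of your own. Each camera call takes 0.05 s, during which the arm holds its last target.

## Working session

There is one attempt and no reset: what is moved stays moved. The work goes in short steps, Python scripts to look and compute and a shell command to move; the robot and the scene stay as the last step left them, time stands still between calls to the robot, and variables do not carry over. Pictures are saved under pics/ and viewed, and the job is handed in when it is done.

```bash
mkdir -p pics; ls
python3 - <<'E'
from plant import env
import cv2,json
s=env.get_state();print(s)
for n in("scene","top","wrist"):
    im=env.get_image(n);cv2.imwrite(f"pics/{n}0.png",im[:,:,::-1])
    print(n,env.camera_params(n))
E
```

```text
pics
{'time': 0.0, 'joints': array([-1.41223617,  0.53718742, -0.00445279,  1.53886246,  0.00262943,
        1.06728066, -0.07121172]), 'joint_vel': array([ 0.00157699, -0.00168489, -0.00025039,  0.00033074, -0.00061332,
        0.00180945,  0.00010845]), 'effort': array([ 5.51592325e-05, -5.70991659e+01,  9.90889929e-01, -2.51599574e+01,
       -5.62381803e-02,  1.82642264e-02,  1.66658688e-04]), 'tool_pos': array([0.1447397 , 0.63299816, 0.20642938]), 'tcp_rot': array([ 1.12100612e-01,  9.93696484e-01, -8.65775606e-04, -2.44595175e-05]), 'ft_force': array([-0.22676299,  0.25177319, -0.21382564]), 'torque': array([-0.03041313, -0.0177385 , -0.02594309]), 'finger_gap': 0.08764201814053642}
scene {'fx': 506.2701071449234, 'fy': 506.2701071449234, 'cx': 316.50833197261284, 'cy': 198.9364921762072, 'R': array([[-0.66147292, -0.74966653, -0.02129968],
       [-0.28325662,  0.27602878, -0.91846274],
       [ 0.69442009, -0.60150495, -0.39493357]]), 't': array([0.44500353, 0.2069593 , 1.43775974])}
top {'fx': 378.01055877318424, 'fy': 378.01055877318424, 'cx': 318.2854131779503, 'cy': 197.20177265159643, 'R': array([[-0.16119753, -0.98690294, -0.00615919],
       [-0.96531747,  0.15896436, -0.20710509],
       [ 0.20537171, -0.02743925, -0.97829931]]), 't': array([0.19240311, 0.56391856, 0.99293656])}
wrist {'fx': 327.50796068837917, 'fy': 327.50796068837917, 'cx': 315.6377716242411, 'cy': 197.71727079050228, 'T_tool_cam': array([[ 8.85450194e-04, -9.59601230e-01, -2.81362214e-01,
         7.24373802e-02],
       [ 9.99999604e-01,  8.25844834e-04,  3.30421501e-04,
        -5.29179389e-04],
       [-8.47113477e-05, -2.81362395e-01,  9.59601582e-01,
        -1.77087769e-01],
       [ 0.00000000e+00,  0.00000000e+00,  0.00000000e+00,
         1.00000000e+00]])}
```

View pics/scene0.png

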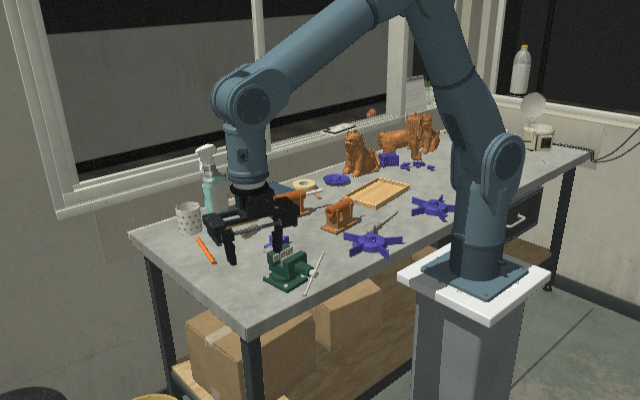

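View pics/top0.png

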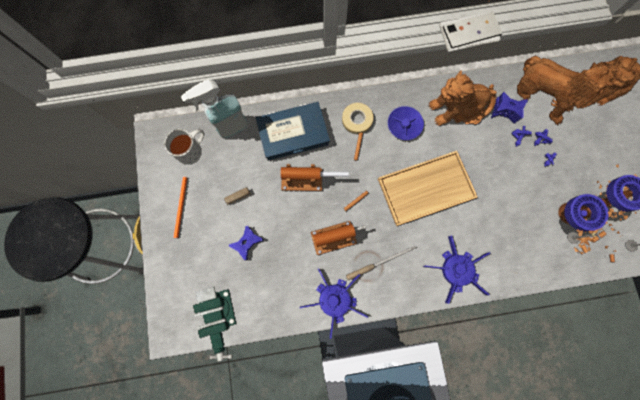

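View pics/wrist0.png

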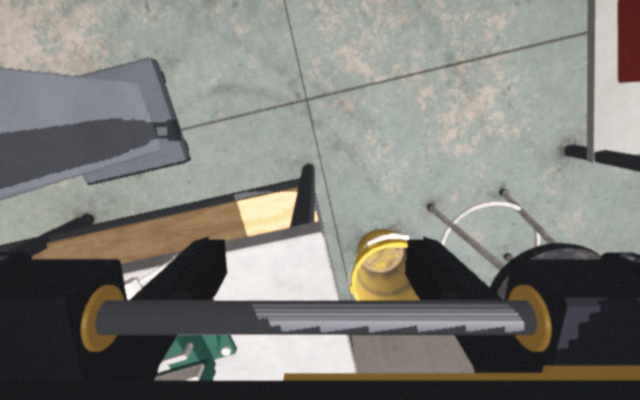

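The scene view shows two brown sleeves in cradles, and the arm over the vise. In the top view the core rod (pale bar) runs from about (322,174) to (358,179). The short pin is at (365,233) and the tray is centred at about (428,188). I'll zoom in next.

Run:
```python
import cv2
im=cv2.imread("pics/top0.png")
cv2.imwrite("pics/z1.png",cv2.resize(im[145:265,270:400],None,fx=6,fy=4.9 and 5,interpolation=cv2.INTER_CUBIC)[:600,:800])
im=cv2.imread("pics/scene0.png")
cv2.imwrite("pics/z2.png",cv2.resize(im[160:260,260:420],None,fx=5,fy=5,interpolation=cv2.INTER_CUBIC))
from plant import env
import numpy as np
for n in("top","scene"):
    p=env.camera_params(n);X=p["R"]@np.array([.145,.634,.207])+p["t"];print(n,p["fx"]*X[:2]/X[2]+[p["cx"],p["cy"]], -p["R"].T@p["t"])
```

```text
top [102.65945589 424.08983193] [0.37145426 0.12748568 1.08936461]
scene [255.01854382 269.91751304] [-0.64542888  1.14129713  0.76738242]
```

View pics/z1.png

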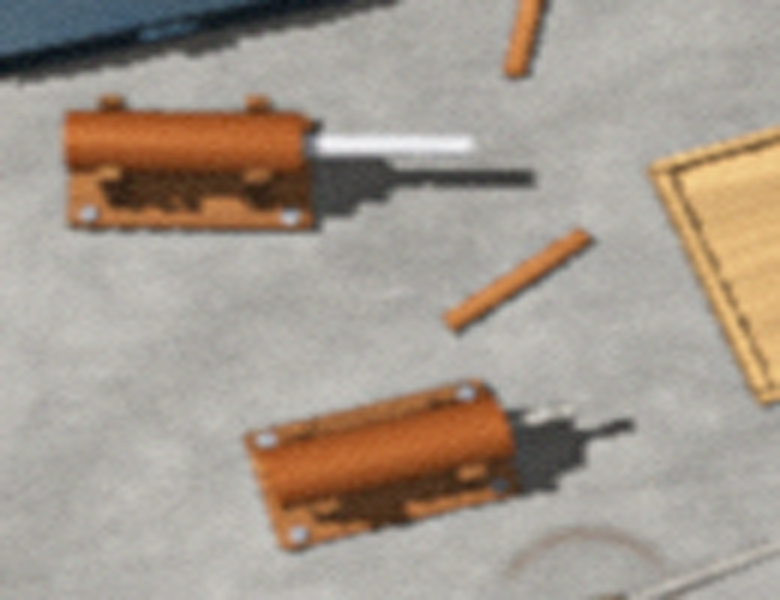

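View pics/z2.png

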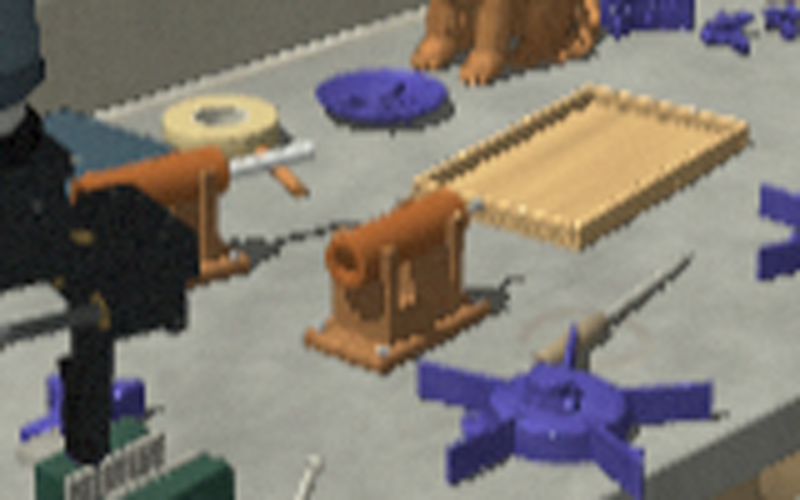

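The zooms show the core rod projecting from the far sleeve, from about (322,174) to (349,174) in the full picture. The short pin is in the near sleeve with its tip at about (366,227). Next I'll measure the rod and the tray.

```bash
cat > h.py <<'E'
import numpy as np,cv2
from plant import env
from scipy.spatial.transform import Rotation as Ro
def ray(n,uv,z):
    p=env.camera_params(n);uv=np.atleast_2d(uv).astype(float)
    d=np.c_[(uv[:,0]-p["cx"])/p["fx"],(uv[:,1]-p["cy"])/p["fy"],np.ones(len(uv))]@p["R"]
    c=-p["R"].T@p["t"];return c+d*((z-c[2])/d[:,2])[:,None]
def proj(n,X):
    p=env.camera_params(n);x=np.atleast_2d(X)@p["R"].T+p["t"];return x[:,:2]/x[:,2:]*[p["fx"],p["fy"]]+[p["cx"],p["cy"]]
E
python3 - <<'E'
from h import *
im=cv2.imread("pics/top0.png");hsv=cv2.cvtColor(im,cv2.COLOR_BGR2HSV)
# rod
m=((hsv[...,2]>190)&(hsv[...,1]<60)).astype(np.uint8)
n,l,st,ce=cv2.connectedComponentsWithStats(m)
for i in range(1,n):
    if 315<ce[i][0]<380 and 160<ce[i][1]<245 and st[i][4]>5:
        print("white",st[i],ce[i])
        if st[i][4]>40:
            c=np.argwhere(l==i)[:,::-1].astype(np.float32);r=cv2.minAreaRect(c);print(r)
            P=ray("top",c,.070);mu=P.mean(0);w,v=np.linalg.eigh(np.cov((P-mu)[:,:2].T));d=v[:,1];t=(P-mu)[:,:2]@d
            print("rod world",mu,d,t.min(),t.max(),mu[:2]+d*t.min(),mu[:2]+d*t.max(),"width",np.ptp((P-mu)[:,:2]@v[:,0]))
# tray
m=((hsv[...,0]>10)&(hsv[...,0]<28)&(hsv[...,1]>60)&(hsv[...,2]>120)).astype(np.uint8);m=cv2.morphologyEx(m,cv2.MORPH_CLOSE,np.ones((5,5)))
cs,_=cv2.findContours(m,0,2)
for c in cs:
    if cv2.contourArea(c)>150:
        r=cv2.minAreaRect(c);print(r,cv2.contourArea(c))
        q=cv2.approxPolyDP(cv2.convexHull(c),5,True)[:,0]
        if len(q)==4 and cv2.contourArea(c)>3000:
            W=ray("top",q,.02);print(q,W,W.mean(0),np.linalg.norm(np.roll(W,-1,0)-W,axis=1))
            e=np.roll(W,-1,0)-W;print(np.degrees(np.arctan2(e[:,1],e[:,0])))
            r=cv2.minAreaRect(W[:,:2].astype(np.float32));print(r)
E
```

```text
white [323 171  26   5  86] [336.18604651 173.1744186 ]
((335.5272521972656, 173.064208984375), (25.01369285583496, 3.680318832397461), 3.5763344764709473)
rod world [0.64502847 0.03850275 0.07      ] [0.18183956 0.98332821] -0.032992336570099784 0.036827828254178165 [0.63902916 0.00606046] [0.65172523 0.07471659] width 0.011309882069701582
white [356 211   5   3   6] [358.33333333 212.33333333]
white [351 212   4   4   8] [352.625 213.375]
white [323 221   6   5  14] [325.07142857 222.5       ]
((589.5254516601562, 241.08583068847656), (23.238916397094727, 31.70917320251465), 87.51044464111328) 351.5
((333.7735900878906, 237.20755004882812), (24.450176239013672, 43.40593338012695), 74.05460357666016) 750.0
((300.5, 177.0), (26.0, 41.0), 90.0) 637.5
((427.2138671875, 187.18923950195312), (52.08634948730469, 88.14186096191406), 70.55996704101562) 4319.5
[[457 151]
 [477 197]
 [396 225]
 [378 178]] [[ 0.66722044 -0.3303999   0.02      ]
 [ 0.52214311 -0.35432211  0.02      ]
 [ 0.48028701 -0.10754883  0.02      ]
 [ 0.62417414 -0.08381028  0.02      ]] [ 0.57345617 -0.21902028  0.02      ] [0.1470364  0.25029779 0.14583218 0.25031865]
[-170.63659253   99.62652386    9.36829355  -80.09785353]
((0.5737537145614624, -0.21897435188293457), (0.14703482389450073, 0.25097304582595825), 9.626527786254883)
((352.43646240234375, 129.02587890625), (30.607995986938477, 55.10409164428711), 22.833654403686523) 773.0
((463.0557556152344, 91.1090316772461), (65.76460266113281, 41.64528274536133), 5.389311790466309) 957.5
((580.5, 74.0), (36.0, 117.0), 90.0) 2163.0
```

Measured so far:

| Item | Measurement |
|---|---|
| Tray rim | 0.147 × 0.250 m (expected 0.150 × 0.250), centre (0.574, -0.219), long axis at 99.6° |
| Rod width | 11–12 mm |
| Rod, projecting length | About 70 mm, free end at (0.639, 0.006), axis at 79.5° |

These agree with the sizes given. I'll move to a hover over the rod.

```bash
python3 -m crank '[{"jaw":0,"delta_pos":[-15,-11,0],"roll":4},{"jaw":0,"delta_pos":[-45,-33,0],"roll":11},{"jaw":0,"delta_pos":[-80,-58,0],"roll":18},{"jaw":0,"delta_pos":[-115,-84,0],"roll":26},{"jaw":0,"delta_pos":[-150,-110,0],"roll":34},{"jaw":0,"delta_pos":[-186,-136,0],"roll":42},{"jaw":0,"delta_pos":[-222,-162,0],"roll":50},{"jaw":0,"delta_pos":[-258,-188,0],"roll":58},{"jaw":0,"delta_pos":[-294,-215,0],"roll":66},{"jaw":0,"delta_pos":[-330,-241,0],"roll":74},{"jaw":0,"delta_pos":[-366,-267,0],"roll":81},{"jaw":0,"delta_pos":[-400,-292,0],"roll":87.6}]'
python3 - <<'E'
from h import *
s=env.get_state();print(s["time"],s["tool_pos"],s["joints"].round(2));R=Ro.from_quat(s["tcp_rot"]);print(R.as_matrix().round(3))
print((R.inv().apply(np.array([.648,.055,.20])-s["tool_pos"])*1000).round(1))
E
```

```text
time: 1.35
tool_pos: [0.4706, 0.2577, 0.2071]
tcp_rot: [0.77, 0.638, -0.0, 0.0]
ft_force: [-0.2, 0.5, -0.2]
finger_gap: 0.0881
1.35 [0.4706217  0.25767886 0.20712986] [-0.95  0.37  0.46  1.86 -0.19  0.96 -0.59]
[[ 0.187  0.982 -0.   ]
 [ 0.982 -0.187 -0.001]
 [-0.001  0.    -1.   ]]
[-166.   212.1    7.4]
```

```bash
python3 -m crank '[{"jaw":0,"delta_pos":[-20,26,0],"roll":0},{"jaw":0,"delta_pos":[-48,60,0],"roll":0},{"jaw":0,"delta_pos":[-76,96,0],"roll":0},{"jaw":0,"delta_pos":[-104,132,0],"roll":0},{"jaw":0,"delta_pos":[-130,166,2],"roll":0},{"jaw":0,"delta_pos":[-150,192,4],"roll":0},{"jaw":0,"delta_pos":[-162,207,7],"roll":0},{"jaw":0,"delta_pos":[-166,212,7],"roll":0},{"jaw":0,"delta_pos":[-166,212,7],"roll":0},{"jaw":0,"delta_pos":[-166,212,7],"roll":0}]'
python3 - <<'E'
from h import *
s=env.get_state();print(s["time"],s["tool_pos"],s["joints"].round(2),s["tcp_rot"])
for n in("wrist","scene"):
    cv2.imwrite(f"pics/{n}1.png",env.get_image(n)[:,:,::-1])
np.save("w1.npy",np.r_[s["tool_pos"],s["tcp_rot"]])
E
```

```text
time: 2.35
tool_pos: [0.6472, 0.0566, 0.2002]
tcp_rot: [0.77, 0.638, -0.0, -0.0]
ft_force: [-0.3, 0.3, 0.4]
finger_gap: 0.0882
2.35 [0.64720476 0.05658644 0.20024772] [-0.48  0.58  0.49  1.57 -0.3   1.07 -0.11] [ 7.69879651e-01  6.38188945e-01 -4.02620026e-04 -1.78669965e-04]
```

View pics/wrist1.png

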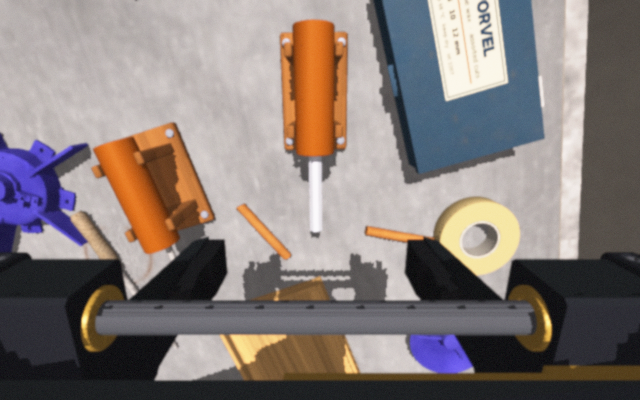

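View pics/scene1.png

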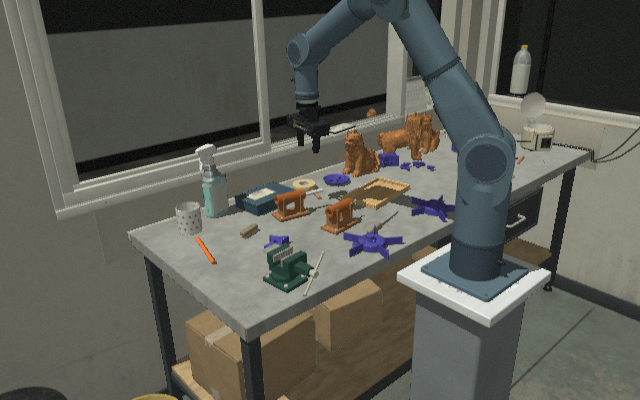

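The wrist view shows the core rod from the mouth at about (316,157) to the free end at (316,234), between the open fingers. I'll measure it in the wrist view.

```bash
cat >> h.py <<'E'
def wray(w,uv,z):
    p=env.camera_params("wrist");T=p["T_tool_cam"];R=Ro.from_quat(w[3:]).as_matrix();uv=np.atleast_2d(uv).astype(float)
    d=np.c_[(uv[:,0]-p["cx"])/p["fx"],(uv[:,1]-p["cy"])/p["fy"],np.ones(len(uv))]@(R@T[:3,:3]).T
    c=w[:3]+R@T[:3,3];return c+d*((z-c[2])/d[:,2])[:,None]
E
python3 - <<'E'
from h import *
w=np.load("w1.npy");im=cv2.imread("pics/wrist1.png");hsv=cv2.cvtColor(im,cv2.COLOR_BGR2HSV)
m=((hsv[...,2]>170)&(hsv[...,1]<60)).astype(np.uint8);m[:, :300]=0;m[:,332:]=0;m[:150]=0;m[245:]=0
print([ (r,*np.flatnonzero(m[r])[[0,-1]]) for r in range(152,240,6) if m[r].any()])
n,l,st,ce=cv2.connectedComponentsWithStats(m);
for i in range(1,n):
    if st[i][4]>100:
        print(st[i])
        c=np.argwhere(l==i)[:,::-1];P=wray(w,c,.070);vx,vy,x,y=cv2.fitLine(P[:,:2].astype(np.float32),2,0,.01,.01).ravel()
        d=np.array([vx,vy]);d*=np.sign(vy);t=(P[:,:2]-[x,y])@d;print(d,np.degrees(np.arctan2(d[1],d[0])),"end",[x,y]+d*t.min(),"start",[x,y]+d*t.max(),np.ptp(t))
# sleeve edges
o=((hsv[...,0]>5)&(hsv[...,0]<16)&(hsv[...,1]>150)).astype(np.uint8)
for r in(40,70,100,120,140): print(r,[k for k in np.flatnonzero(o[r]) if 270<k<360][::60],np.flatnonzero(o[r,285:360])[[0,-1]]+285)
b=cv2.resize(im[10:250,260:370],None,fx=4,fy=2.5 and 2.5);cv2.imwrite("pics/z3.png",b)
E
```

```text
[(164, np.int64(309), np.int64(321)), (170, np.int64(309), np.int64(331)), (176, np.int64(309), np.int64(331)), (182, np.int64(300), np.int64(331)), (188, np.int64(300), np.int64(331)), (194, np.int64(300), np.int64(331)), (200, np.int64(300), np.int64(331)), (206, np.int64(300), np.int64(331)), (212, np.int64(300), np.int64(331)), (218, np.int64(300), np.int64(331)), (224, np.int64(300), np.int64(331)), (230, np.int64(300), np.int64(331)), (236, np.int64(300), np.int64(331))]
[ 300  161   32   84 2271]
[0.19166662 0.9814601 ] 78.949936 end [ 0.63440082 -0.0098381 ] start [0.65081897 0.07423374] 0.08565996584213109
40 [np.int64(291)] [291 335]
70 [np.int64(282), np.int64(342)] [285 345]
100 [np.int64(284), np.int64(344)] [285 345]
120 [np.int64(284), np.int64(344)] [285 345]
140 [np.int64(295)] [295 334]
```

View pics/z3.png

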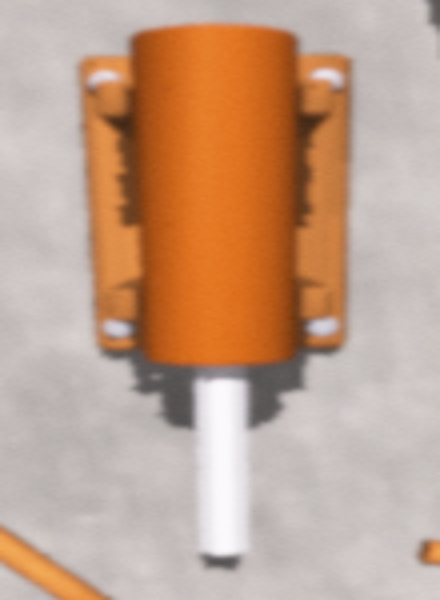

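Run:
```python
from h import *
w=np.load("w1.npy");im=cv2.imread("pics/wrist1.png");hsv=cv2.cvtColor(im,cv2.COLOR_BGR2HSV)
m=((hsv[...,2]>205)&(hsv[...,1]<60)).astype(np.uint8);m[:, :306]=0;m[:,326:]=0;m[:165]=0;m[229:]=0
rows=np.arange(168,229,4);ed=np.array([np.flatnonzero(m[r])[[0,-1]] for r in rows]);print(ed.T)
c=np.c_[ed.mean(1),rows];P=wray(w,c,.071);vx,vy,x,y=cv2.fitLine(P[:,:2].astype(np.float32),2,0,.001,.001).ravel();print("rod dir",np.degrees(np.arctan2(vy,vx))%180,x,y)
print("end(z.072/.066)",wray(w,[[315.6,231]],.071),wray(w,[[315.6,231]],.066),"mouth rim",wray(w,[[315.6,155]],.088))
L=wray(w,[[260+131/4,22],[260+298/4,22],[260+147/4,150],[260+298/4,150]],.074);a=(L[0]+L[1])/2;b=(L[2]+L[3])/2
print("sleeve",a,b,np.degrees(np.arctan2(*(a-b)[[1,0]])),np.linalg.norm(L[0]-L[1]),np.linalg.norm(L[2]-L[3]))
```

```text
[[310 310 310 310 309 309 309 309 309 309 309 309 309 309 309 309]
 [320 320 320 320 322 322 322 322 322 322 322 321 321 321 321 322]]
rod dir 79.41416 0.64336216 0.03842358
end(z.072/.066) [[0.63736881 0.00466597 0.071     ]] [[0.63698008 0.00265875 0.066     ]] mouth rim [[0.65206361 0.08269195 0.088     ]]
sleeve [0.67054972 0.19022198 0.074     ] [0.65250075 0.08508084 0.074     ] 80.2593065414133 0.034804640940425194 0.03494817792670871
```

Rod measurements:

- **Axis:** 79.4–80.3°, from the rod line and the sleeve sides.
- **Free end:** (0.637, 0.0035).
- **Mouth:** y about 0.081, so about 78 mm of rod projects. That is inside the 65–85 mm range.
- **Between views:** the lateral position agrees to about 1.5 mm.

I'll descend to grip 58 mm from the free end, with the fingertips just under the rod.

```bash
python3 -m crank '[{"jaw":0,"delta_pos":[2,0,20],"roll":0},{"jaw":0,"delta_pos":[4.5,0,50],"roll":-0.5},{"jaw":0,"delta_pos":[4.5,0,85],"roll":-0.5},{"jaw":0,"delta_pos":[4.5,0,115],"roll":-0.5},{"jaw":0,"delta_pos":[4.5,0,132],"roll":-0.5},{"jaw":0,"delta_pos":[4.5,0,138.5],"roll":-0.5},{"jaw":0,"delta_pos":[4.5,0,138.5],"roll":-0.5},{"jaw":0,"delta_pos":[4.5,0,138.5],"roll":-0.5}]' 30;  python3 - <<'E'
from h import *
s=env.get_state();print(s["time"],s["tool_pos"],s["joints"].round(2))
for n in("wrist","top","scene"):
    cv2.imwrite(f"pics/{n}2.png",env.get_image(n)[:,:,::-1])
im=cv2.imread("pics/scene2.png");print(proj("scene",s["tool_pos"]))
u,v=proj("scene",s["tool_pos"])[0].astype(int)
cv2.imwrite("pics/z4.png",cv2.resize(im[v-50:v+40,u-70:u+70],None,fx=5,fy=5,interpolation=cv2.INTER_CUBIC))
E
```

```text
time: 3.25
tool_pos: [0.6491, 0.0614, 0.0634]
tcp_rot: [0.767, 0.642, 0.001, 0.001]
ft_force: [-0.4, 0.2, 0.2]
finger_gap: 0.0884
3.25 [0.6491296  0.06136077 0.06344052] [-0.44  0.75  0.41  1.65 -0.38  0.83 -0.05]
[[307.71384591 193.88051941]]
```

View pics/wrist2.png

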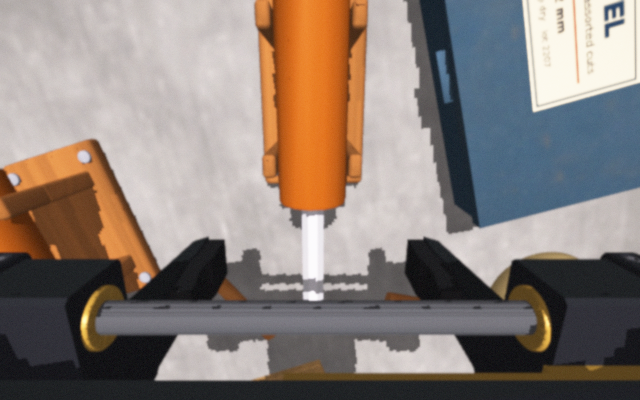

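View pics/z4.png

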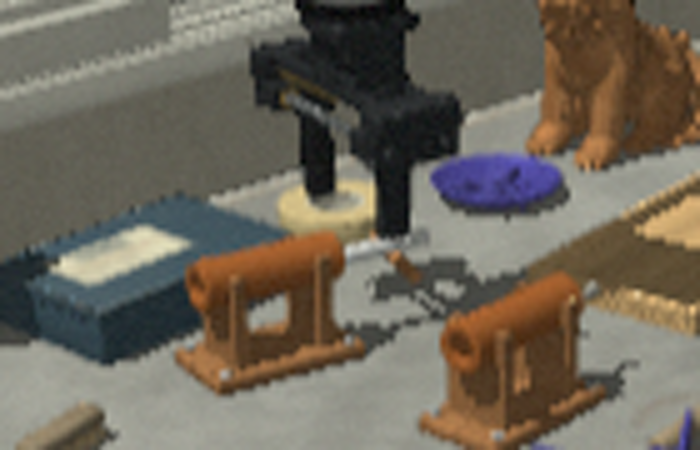

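In the wrist view the rod sits at column 313, about 1.5 mm to the left of the jaw centre. The mouth is clear of the pads at row 208. I'll trim the pose and close the jaws.

```bash
python3 -m crank '[{"jaw":0,"delta_pos":[0,-1.3,2.2],"roll":0},{"jaw":0,"delta_pos":[0,-1.3,2.2],"roll":0},{"jaw":120,"delta_pos":[0,-1.3,2.2],"roll":0},{"jaw":190,"delta_pos":[0,-1.3,2.2],"roll":0},{"jaw":255,"delta_pos":[0,-1.3,2.2],"roll":0},{"jaw":255,"delta_pos":[0,-1.3,2.2],"roll":0},{"jaw":255,"delta_pos":[0,-1.3,2.2],"roll":0},{"jaw":255,"delta_pos":[0,-1.3,2.2],"roll":0},{"jaw":255,"delta_pos":[0,-1.3,2.2],"roll":0},{"jaw":255,"delta_pos":[0,-1.3,2.2],"roll":0}]' 30
```

```text
time: 4.4
tool_pos: [0.6478, 0.0615, 0.0612]
tcp_rot: [0.767, 0.642, 0.001, 0.001]
ft_force: [-0.1, -0.5, -0.1]
finger_gap: 0.0263
```

```bash
python3 -m crank '[{"jaw":255,"delta_pos":[0,0,0],"roll":0},{"jaw":255,"delta_pos":[0,0,0],"roll":0},{"jaw":255,"delta_pos":[0,0,0],"roll":0},{"jaw":255,"delta_pos":[0,0,0],"roll":0}]' 30;python3 - <<'E'
from h import *
s=env.get_state();print(s["time"],s["tool_pos"],s["finger_gap"],Ro.from_quat(s["tcp_rot"]).as_matrix().round(4))
E
```

```text
time: 4.8
tool_pos: [0.6478, 0.0615, 0.0612]
tcp_rot: [0.767, 0.642, 0.001, 0.001]
ft_force: [-0.4, 0.1, -0.4]
finger_gap: 0.0004
4.8 [0.64775282 0.06151132 0.06117088] 0.00038343948459958606 [[ 1.762e-01  9.843e-01  1.800e-03]
 [ 9.844e-01 -1.762e-01  2.000e-04]
 [ 5.000e-04  1.700e-03 -1.000e+00]]
```

The gap is 0.4 mm, so the jaws shut without catching the rod. I'll look before moving.

Run:
```python
from h import *
for n in("wrist","scene","top"):
    cv2.imwrite(f"pics/{n}3.png",env.get_image(n)[:,:,::-1])
im=cv2.imread("pics/scene3.png");u,v=307,194
a=cv2.resize(im[v-35:v+25,u-40:u+40],None,fx=9,fy=9,interpolation=cv2.INTER_CUBIC);cv2.imwrite("pics/z5.png",a)
```

```text
(no output)
```

View pics/wrist3.png

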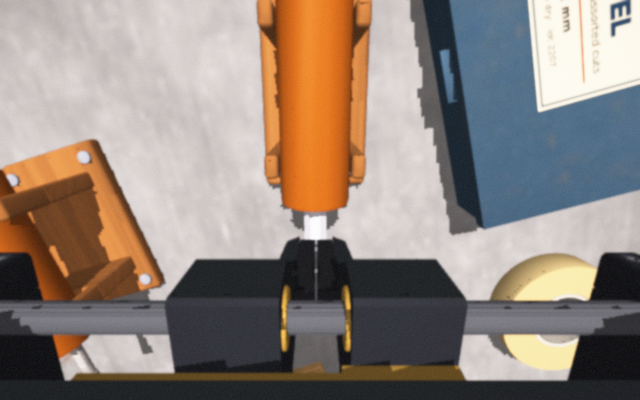

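View pics/z5.png

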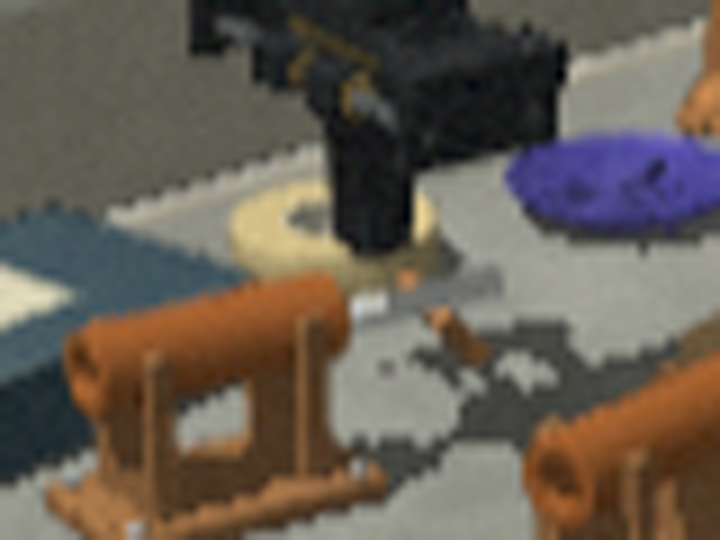

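View pics/top3.png

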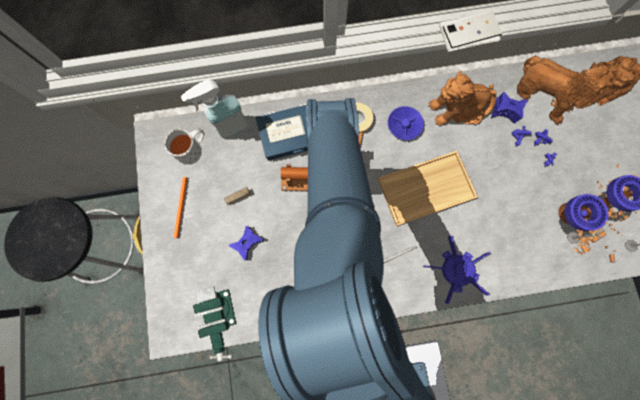

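The fingers shut above the rod. The rod is undisturbed, and the jaw tips show higher than the reported TCP should put them. I'll work out where the tips are from the scene view, using the rod end and the mouth to check the calibration.

Run:
```python
from h import *
print("rod end",proj("scene",[[.637,.0035,.066],[.6355,.0035,.066],[.652,.081,.066],[.652,.081,.088]]))
for z in(.061,.07,.075,.08,.085,.09): print(z,proj("scene",[[.6478,.0615,z],[.650,.0700,z],[.6462,.0526,z]]).round(1).tolist())
# open pic (scene2), tips at +-44 (inner) .. 61 mm, TCP (.6491,.0614,.0634)
for z in(.063,.075,.085): print("open",z,proj("scene",[[.6491-.052*.984,.0614+.052*.176,z],[.6491+.052*.984,.0614-.052*.176,z]]).round(1).tolist())
im=cv2.imread("pics/scene3.png");print(im[176:198,306:316].max(2))
im=cv2.imread("pics/scene2.png");g=im.max(2);print(g[172:198,299:304]);print(g[180:200,312:318])
```

```text
rod end [[321.87073861 189.88027729]
 [322.14515298 189.99139842]
 [303.01169755 194.47970816]
 [302.81552065 188.79722398]]
0.061 [[307.9, 194.6], [305.8, 195.1], [310.1, 194.1]]
0.07 [[307.9, 192.3], [305.7, 192.8], [310.0, 191.8]]
0.075 [[307.8, 191.0], [305.6, 191.5], [310.0, 190.5]]
0.08 [[307.8, 189.7], [305.6, 190.2], [310.0, 189.2]]
0.085 [[307.8, 188.5], [305.6, 188.9], [309.9, 187.9]]
0.09 [[307.7, 187.2], [305.5, 187.6], [309.9, 186.6]]
open 0.063 [[315.2, 198.7], [300.6, 189.5]]
open 0.075 [[315.1, 195.6], [300.5, 186.5]]
open 0.085 [[315.0, 193.0], [300.4, 183.9]]
[[ 31  27  28  28  27  45  25  27  22  28]
 [ 28  27  19  27  33  41  27  22  25  64]
 [ 33  23  26  26  24  32  30  83 115 122]
 [ 31  22  24  28  29  26  28 132 146 144]
 [ 29  25  24  21  31  25  28 175 154 148]
 [ 28  28  28  27  25  23  28 204 195 141]
 [ 32  36  27  28  31  21  26 210 208 163]
 [ 31  37  26  34  23  14  29 210 211 162]
 [ 35  42  26  27  25  27  55 211 182 122]
 [ 26  39  24  30  27  26  58 163 125  96]
 [ 28  37  29  22  24  57  67 100  96  83]
 [ 89  71  62  65  81  94  94  96  95  84]

[... 870 characters left out ...]
166 163 162 162 158]
 [158 155 154 152 148]
 [146 149 143 148 135]
 [130 148 122 115 112]
 [115 134  86  74  92]
 [105 118  77  79  83]
 [ 84 118  79  77  76]]
[[ 64  23  32  28  22  30]
 [ 81  21  29  30  26  22]
 [ 79  25  22  24  29  23]
 [ 77  25  22  25  24  29]
 [ 79  30  27  29  28  26]
 [ 79  37  25  29  22  29]
 [ 62  36  27  26  28  25]
 [ 47  42  26  23  20  26]
 [ 48  34  24  32  30  28]
 [ 62  37  27  29  28  21]
 [138  63  87  54  87  87]
 [187 163 155 127 112 111]
 [165 161 146 133 109 121]
 [122 105 123 147 171 113]
 [138 132 107 168 150  94]
 [155 158 132 143  87  84]
 [158 158 158 146  81  84]
 [159 120 118 119  72  78]
 [115  71  72  70  71  70]
 [ 72  70  68  70  69  70]]
```

The rod end projects exactly where it is seen, at (322,190), so the calibration holds. The visible finger ends are about 30 mm short of the reported TCP, and the wrist view gives the same figure. I'll go by the pictures: open, back off 10 mm from the mouth, go down part of the way and look again.

```bash
python3 -m crank '[{"jaw":0,"delta_pos":[-3,0,0],"roll":0},{"jaw":0,"delta_pos":[-7,0,0],"roll":0},{"jaw":0,"delta_pos":[-10,0,0],"roll":0},{"jaw":0,"delta_pos":[-10,0,0],"roll":0},{"jaw":0,"delta_pos":[-10,0,0],"roll":0},{"jaw":0,"delta_pos":[-10,0,0],"roll":0},{"jaw":0,"delta_pos":[-10,0,0],"roll":0},{"jaw":0,"delta_pos":[-10,0,6],"roll":0},{"jaw":0,"delta_pos":[-10,0,14],"roll":0},{"jaw":0,"delta_pos":[-10,0,21],"roll":0},{"jaw":0,"delta_pos":[-10,0,24],"roll":0},{"jaw":0,"delta_pos":[-10,0,24],"roll":0}]' 30;python3 - <<'E'
from h import *
s=env.get_state();print(s["time"],s["tool_pos"])
for n in("wrist","scene"):
    cv2.imwrite(f"pics/{n}4.png",env.get_image(n)[:,:,::-1])
im=cv2.imread("pics/scene4.png");u,v=307,194
a=cv2.resize(im[v-35:v+25,u-40:u+40],None,fx=9,fy=9,interpolation=cv2.INTER_CUBIC);cv2.imwrite("pics/z6.png",a)
E
```

```text
time: 6.15
tool_pos: [0.6454, 0.0516, 0.0363]
tcp_rot: [0.767, 0.642, 0.0, 0.0]
ft_force: [0.6, -0.7, 0.6]
finger_gap: 0.0884
6.15 [0.64541741 0.05159251 0.03625052]
```

View pics/wrist4.png

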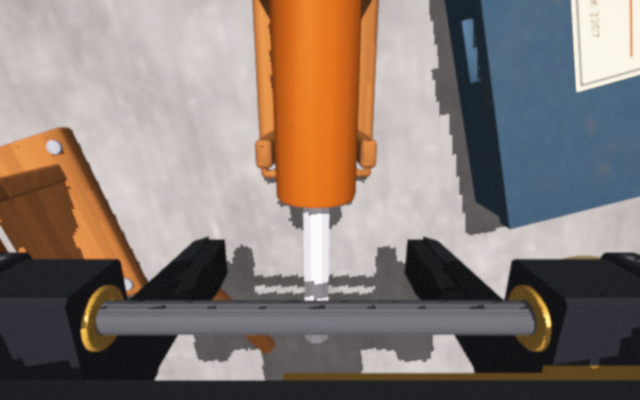

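View pics/z6.png

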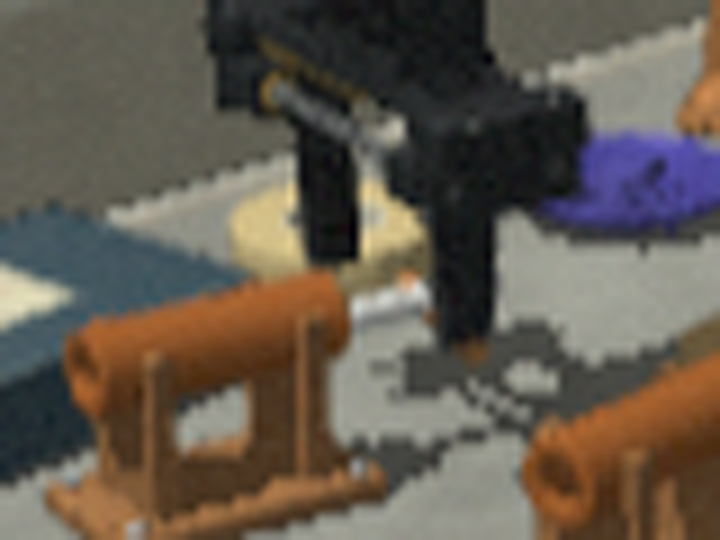

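The near finger now reaches below the rod, with its end at about (319,197). The far finger ends at about (304,188). I'll turn these into heights.

Run:
```python
from h import *
t=np.array([.6454,.0516])
for z in(.055,.060,.065,.07): 
    print(z,proj("scene",[[t[0]-.052*.984,t[1]+.052*.176,z],[t[0]+.052*.984,t[1]-.052*.176,z]]).round(1).tolist())
g=cv2.imread("pics/scene4.png").max(2);print(g[192:201,314:323]);print(g[184:192,299:308])
```

```text
0.055 [[318.0, 200.3], [303.3, 191.1]]
0.06 [[318.0, 199.0], [303.3, 189.8]]
0.065 [[317.9, 197.7], [303.3, 188.6]]
0.07 [[317.9, 196.4], [303.2, 187.3]]
[[145  48  36  25  24  28  21  28 140]
 [123  63  42  27  30  24  26  32 153]
 [107  64  38  27  25  23  25  45 155]
 [133  65  38  25  27  26  21  53 121]
 [158  85  34  26  24  47  43  64  71]
 [118  80  44  56  61  80  78  78  76]
 [ 73  73  62  69  76  92 100  81  74]
 [ 69  71  70  70  71  84  82  72  74]
 [ 71  70  70  70  73  76  73  72  71]]
[[182 105  34  26  16  16  23  18 182]
 [213 123  35  32  23  25  25  23 207]
 [216 148  35  31  22  24  25  27 210]
 [202 169  55  28  22  23  21  35 177]
 [177 168 104  73  70  66 115 116 143]
 [162 168 155 143 149 118 145 141 134]
 [166 169 169 171 170 142 132 126 124]
 [167 168 163 159 161 147 120 134 147]]
```

The tips are at about 0.068, which gives an offset of about 32 mm from the reported TCP. I'll go down 6.5 mm more to bring them 4–5 mm below the rod axis, then close.

```bash
python3 -m crank '[{"jaw":0,"delta_pos":[0,0.2,4],"roll":0},{"jaw":0,"delta_pos":[0,0.2,6.5],"roll":0},{"jaw":60,"delta_pos":[0,0.2,6.5],"roll":0},{"jaw":255,"delta_pos":[0,0.2,6.5],"roll":0},{"jaw":255,"delta_pos":[0,0.2,6.5],"roll":0},{"jaw":255,"delta_pos":[0,0.2,6.5],"roll":0},{"jaw":255,"delta_pos":[0,0.2,6.5],"roll":0},{"jaw":255,"delta_pos":[0,0.2,6.5],"roll":0},{"jaw":255,"delta_pos":[0,0.2,6.5],"roll":0},{"jaw":255,"delta_pos":[0,0.2,6.5],"roll":0},{"jaw":255,"delta_pos":[0,0.2,6.5],"roll":0},{"jaw":255,"delta_pos":[0,0.2,6.5],"roll":0}]' 40;python3 - <<'E'
from h import *
s=env.get_state();print(s["time"],s["tool_pos"],s["finger_gap"])
for n in("wrist","scene"):
    cv2.imwrite(f"pics/{n}5.png",env.get_image(n)[:,:,::-1])
im=cv2.imread("pics/scene5.png");u,v=307,194
a=cv2.resize(im[v-35:v+25,u-40:u+40],None,fx=9,fy=9,interpolation=cv2.INTER_CUBIC);cv2.imwrite("pics/z7.png",a)
E
```

```text
time: 7.45
tool_pos: [0.6463, 0.0516, 0.0306]
tcp_rot: [0.767, 0.642, 0.001, 0.001]
ft_force: [-0.5, -0.4, -0.2]
finger_gap: 0.0109
7.45 [0.64626787 0.05160731 0.03061542] 0.010949496583564542
```

View pics/z7.png

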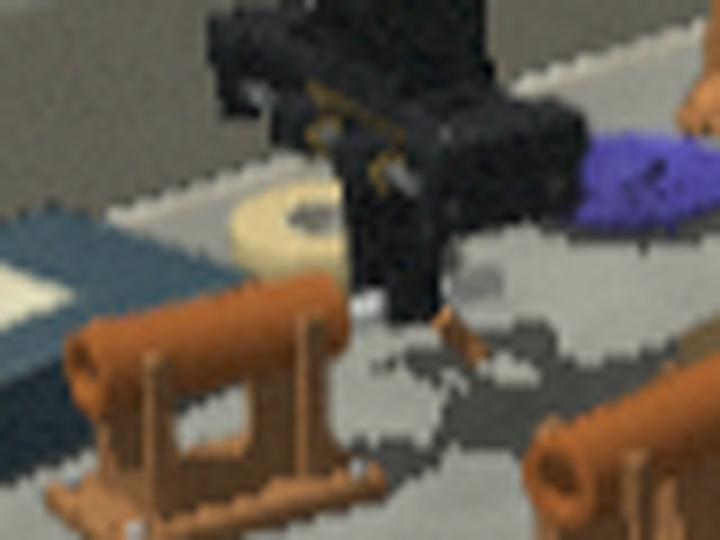

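The gap is 10.9 mm against 12 mm across the flats, so the jaws are holding something. The tips cover the rod and end at about (312,194), z about 0.060. I'll lift 2 mm and draw a short way, then check.

```bash
python3 -m crank '[{"jaw":255,"delta_pos":[0,0,-2],"roll":0},{"jaw":255,"delta_pos":[-5,0,-2],"roll":0},{"jaw":255,"delta_pos":[-15,0,-2],"roll":0},{"jaw":255,"delta_pos":[-25,0,-2],"roll":0},{"jaw":255,"delta_pos":[-30,0,-2],"roll":0},{"jaw":255,"delta_pos":[-30,0,-2],"roll":0}]';python3 - <<'E'
from h import *
s=env.get_state();print(s["time"],s["tool_pos"],s["finger_gap"],s["ft_force"],s["torque"])
for n in("wrist","scene"):
    cv2.imwrite(f"pics/{n}6.png",env.get_image(n)[:,:,::-1])
im=cv2.imread("pics/scene6.png");u,v=317,194
a=cv2.resize(im[v-35:v+25,u-45:u+35],None,fx=9,fy=9,interpolation=cv2.INTER_CUBIC);cv2.imwrite("pics/z8.png",a)
E
```

```text
time: 8.15
tool_pos: [0.6408, 0.0201, 0.0327]
tcp_rot: [0.768, 0.641, 0.0, 0.001]
ft_force: [0.1, 1.7, -0.2]
finger_gap: 0.011
8.15 [0.64078017 0.0200558  0.03269094] 0.011009440224271062 [ 0.07851121  1.73735388 -0.15813831] [-0.12788458  0.08356606  0.01327873]
```

View pics/z8.png

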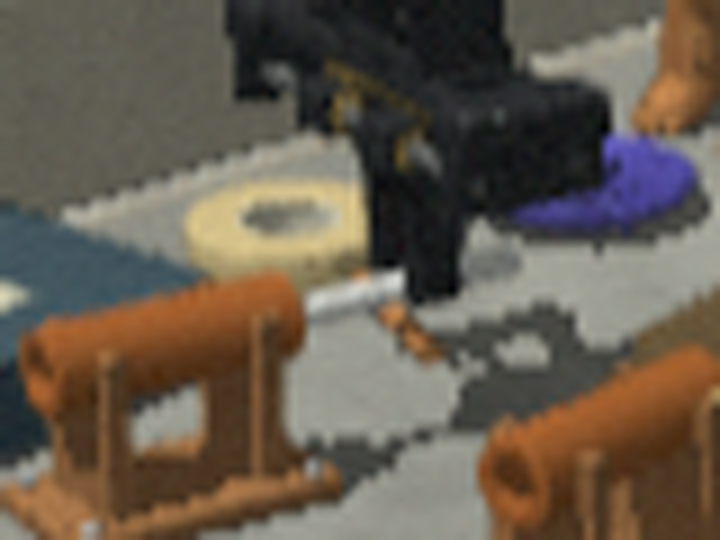

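View pics/wrist6.png

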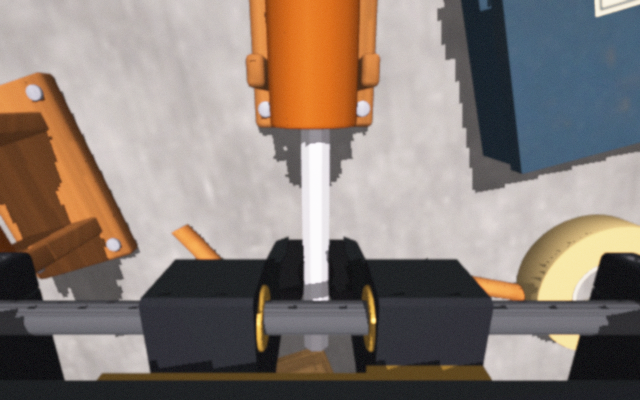

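The rod came along by about 30 mm, with nothing but light forces. In the wrist view the mouth is at row 128 and the rod runs straight to the jaws. I'll draw it the rest of the way.

```bash
python3 -m crank '[{"jaw":255,"delta_pos":[-8,0,0],"roll":0},{"jaw":255,"delta_pos":[-22,0,0],"roll":0},{"jaw":255,"delta_pos":[-38,0,0],"roll":0},{"jaw":255,"delta_pos":[-54,0,0],"roll":0},{"jaw":255,"delta_pos":[-70,0,0],"roll":0},{"jaw":255,"delta_pos":[-86,0,0],"roll":0},{"jaw":255,"delta_pos":[-98,0,0],"roll":0},{"jaw":255,"delta_pos":[-105,0,0],"roll":0},{"jaw":255,"delta_pos":[-105,0,0],"roll":0},{"jaw":255,"delta_pos":[-105,0,0],"roll":0}]';python3 - <<'E'
from h import *
s=env.get_state();print(s["time"],s["tool_pos"],s["finger_gap"],s["ft_force"],s["torque"])
np.save("w7.npy",np.r_[s["tool_pos"],s["tcp_rot"]])
for n in("wrist","scene"):
    cv2.imwrite(f"pics/{n}7.png",env.get_image(n)[:,:,::-1])
im=cv2.imread("pics/scene7.png");u,v=337,194
a=cv2.resize(im[v-40:v+30,u-60:u+50],None,fx=7,fy=7,interpolation=cv2.INTER_CUBIC);cv2.imwrite("pics/z9.png",a)
E
```

```text
time: 9.25
tool_pos: [0.6227, -0.0806, 0.0325]
tcp_rot: [0.767, 0.642, 0.001, 0.0]
ft_force: [0.0, 0.5, -0.7]
finger_gap: 0.011
9.25 [ 0.62268534 -0.0805552   0.03246463] 0.011003772173798736 [ 0.03761456  0.54950881 -0.72617833] [-0.10052963  0.00288763 -0.07497293]
```

View pics/z9.png

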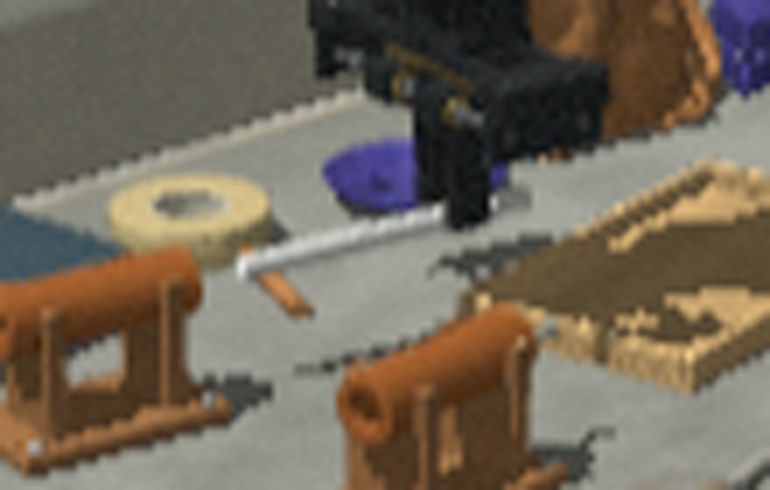

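View pics/wrist7.png

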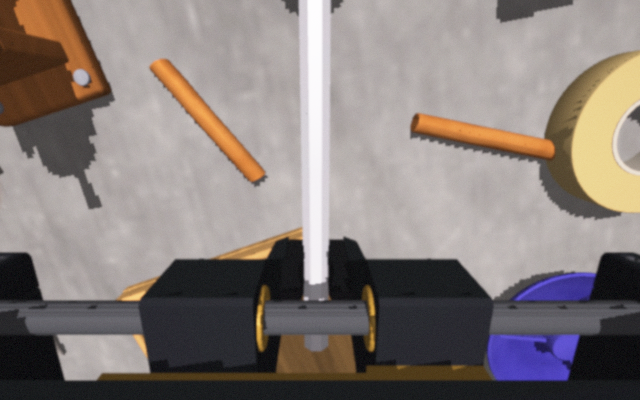

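The rod is fully out, level to the eye, and its tail at about (312,192) is clear of the sleeve mouth. I'll measure its tilt and where the grip sits along it.

Run:
```python
from h import *
from scipy.optimize import least_squares
w=np.load("w7.npy");R=Ro.from_quat(w[3:]).as_matrix();print(R.round(3))
d=R[:2,0]/np.linalg.norm(R[:2,0]);g=w[:2]
for L in(.125,.132,.139):
  for z in(.060,.066,.072): print(L,z,proj("scene",np.r_[g+d*L,z]).round(1))
for L in(-.04,-.048,-.056): print(L,proj("scene",np.r_[g+d*L,.068]).round(1))
# solve (L,z) of the tail and head from pixel
for px in([311.7,191.9],[277+530/7,154+197/7]):
    r=least_squares(lambda q:proj("scene",np.r_[g+d*q[0],q[1]])[0]-px,[.1,.066]);print(px,r.x,r.cost)
g=cv2.imread("pics/scene7.png").max(2);print(g[186:197,308:320]);print(g[178:188,344:356])
```

```text
[[ 0.176  0.984  0.002]
 [ 0.984 -0.176  0.001]
 [ 0.001  0.002 -1.   ]]
0.125 0.06 [[312.5 193.7]]
0.125 0.066 [[312.4 192.2]]
0.125 0.072 [[312.4 190.6]]
0.132 0.06 [[310.8 194.1]]
0.132 0.066 [[310.8 192.6]]
0.132 0.072 [[310.7 191. ]]
0.139 0.06 [[309.2 194.5]]
0.139 0.066 [[309.1 193. ]]
0.139 0.072 [[309.1 191.5]]
-0.04 [[350.  182.2]]
-0.048 [[351.7 181.8]]
-0.056 [[353.4 181.4]]
[311.7, 191.9] [0.12810483 0.06774371] 4.0389678347315804e-28
[352.7142857142857, 182.14285714285714] [-0.05269155  0.06560954] 2.0194839173657902e-27
[[197 194 171 166 137 101  95  87  75 121 161 159]
 [164 143 112 115  99  99  94  85  74  73 124 158]
 [135 107 104 106  96  99  94  84  75 122 155 194]
 [125 113 101 145 163 145 137 172 173 185 199 205]
 [119 114 114 186 207 195 184 209 198 184 171 166]
 [111 107 134 224 199 185 170 161 149 137 120 120]
 [123 139 157 226 155 135 119 125 125 120 139 140]
 [151 157 161 190 129  95 143 173 176 150 155 156]
 [154 159 157 162 143 129 132 180 199 191 162 156]
 [153 156 154 157 155 157 130 141 190 200 187 157]
 [158 157 156 155 156 156 156 145 154 179 193 161]]
[[ 29  27  30 103 113 104 153 158 154 155 156 157]
 [ 23  21  27 106 111  90 156 157 158 158 160 159]
 [ 29  28  27  82  86  76 127 132 146 160 160 157]
 [ 25  25  22  79 100 102 106 111 125 165 164 162]
 [ 24  27  30 164 111 117 111 111 112 165 163 165]
 [ 34  27  25 157 110 109 120 124 125 165 168 165]
 [ 18  30  27 102 125 140 148 150 155 166 169 167]
 [ 21  28  71 137 151 164 163 161 168 166 168 167]
 [ 70 120 136 161 164 163 166 164 165 170 166 166]
 [131 157 159 160 164 161 164 122 125 125 126 123]]
```

The measured length is 181 mm (180 given) and the rod is level. The grip is about 39 mm from the centre, and the rod axis is about 35 mm above the reported TCP. I'll carry it over the tray with a turn of 19.7°.

```bash
python3 -m crank '[{"jaw":255,"delta_pos":[-5,0,-8],"roll":-1},{"jaw":255,"delta_pos":[-20,-1,-20],"roll":-3},{"jaw":255,"delta_pos":[-45,-3,-20],"roll":-6},{"jaw":255,"delta_pos":[-75,-5,-20],"roll":-9},{"jaw":255,"delta_pos":[-105,-6,-20],"roll":-12},{"jaw":255,"delta_pos":[-135,-8,-20],"roll":-15},{"jaw":255,"delta_pos":[-160,-9,-20],"roll":-18},{"jaw":255,"delta_pos":[-176,-10,-20],"roll":-19.7},{"jaw":255,"delta_pos":[-181.5,-10.7,-20],"roll":-19.7},{"jaw":255,"delta_pos":[-181.5,-10.7,-20],"roll":-19.7},{"jaw":255,"delta_pos":[-181.5,-10.7,-20],"roll":-19.7}]';python3 - <<'E'
from h import *
s=env.get_state();print(s["time"],s["tool_pos"],s["finger_gap"],s["ft_force"],s["joints"].round(2))
R=Ro.from_quat(s["tcp_rot"]).as_matrix();print(R.round(4),np.degrees(np.arctan2(R[1,0],R[0,0])))
np.save("w8.npy",np.r_[s["tool_pos"],s["tcp_rot"]])
for n in("wrist","scene","top"):
    cv2.imwrite(f"pics/{n}8.png",env.get_image(n)[:,:,::-1])
im=cv2.imread("pics/scene8.png");u,v=370,190
a=cv2.resize(im[v-50:v+35,u-60:u+60],None,fx=6.5,fy=6.5,interpolation=cv2.INTER_CUBIC);cv2.imwrite("pics/z10.png",a)
E
```

```text
time: 10.45
tool_pos: [0.581, -0.2554, 0.0523]
tcp_rot: [0.645, 0.764, 0.001, 0.0]
ft_force: [0.3, 0.4, -0.2]
finger_gap: 0.011
10.45 [ 0.58096175 -0.25535203  0.05225767] 0.011031355458310849 [ 0.32183665  0.44365389 -0.21477418] [ 0.14  0.72  0.29  1.69 -0.28  0.77  0.74]
[[-0.168   0.9858  0.0022]
 [ 0.9858  0.168   0.002 ]
 [ 0.0017  0.0025 -1.    ]] 99.67147628799373
```

View pics/z10.png

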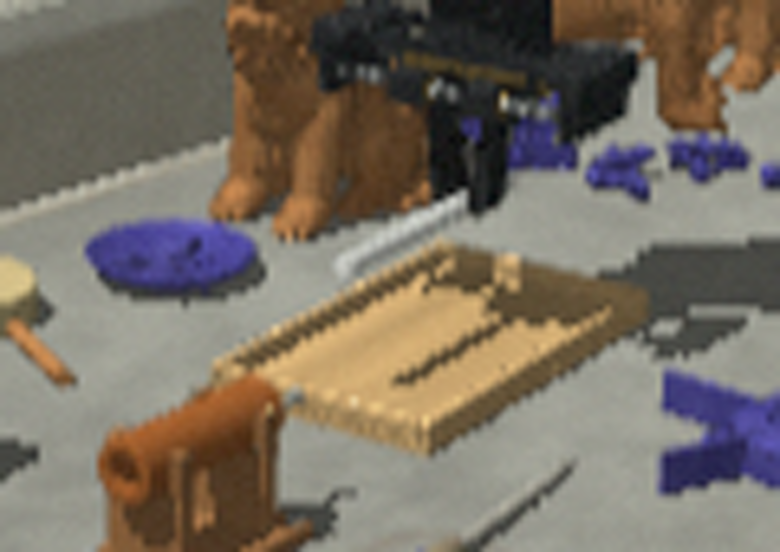

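View pics/wrist8.png

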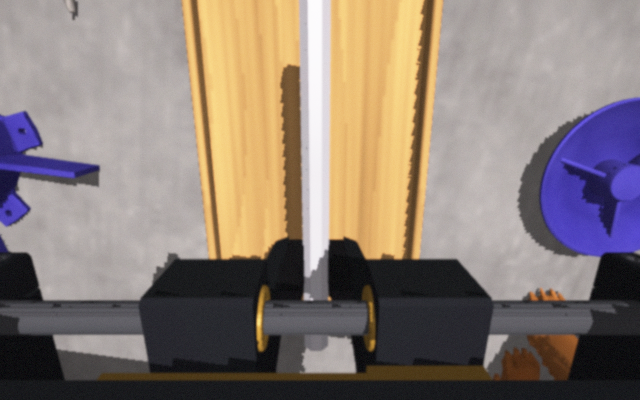

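In the wrist view the rod lies along the middle of the tray, parallel to its walls, at column 315 between walls at about 205 and 425. The TCP is within 2 mm of the plan. I'll lower to about 10 mm above the floor.

```bash
python3 -m crank '[{"jaw":255,"delta_pos":[-1,0,8],"roll":0},{"jaw":255,"delta_pos":[-2,-0.5,22],"roll":0},{"jaw":255,"delta_pos":[-2,-0.5,38],"roll":0},{"jaw":255,"delta_pos":[-2,-0.5,53],"roll":0},{"jaw":255,"delta_pos":[-2,-0.5,62],"roll":0},{"jaw":255,"delta_pos":[-2,-0.5,65],"roll":0},{"jaw":255,"delta_pos":[-2,-0.5,65],"roll":0},{"jaw":255,"delta_pos":[-2,-0.5,65],"roll":0}]';python3 - <<'E'
from h import *
s=env.get_state();print(s["time"],s["tool_pos"],s["finger_gap"],s["ft_force"],s["joints"].round(2))
np.save("w9.npy",np.r_[s["tool_pos"],s["tcp_rot"]])
for n in("wrist","scene"):
    cv2.imwrite(f"pics/{n}9.png",env.get_image(n)[:,:,::-1])
im=cv2.imread("pics/scene9.png");u,v=370,190
a=cv2.resize(im[v-45:v+30,u-40:u+40],None,fx=8,fy=8,interpolation=cv2.INTER_CUBIC);cv2.imwrite("pics/z11.png",a)
E
```

```text
time: 11.4
tool_pos: [0.5813, -0.2575, -0.0125]
tcp_rot: [0.645, 0.764, 0.001, 0.001]
ft_force: [-0.8, -0.3, -0.6]
finger_gap: 0.0107
11.4 [ 0.58132606 -0.25754826 -0.01245578] 0.010676549120786565 [-0.79274343 -0.27554525 -0.57030867] [ 0.17  0.82  0.26  1.7  -0.31  0.66  0.76]
```

View pics/z11.png

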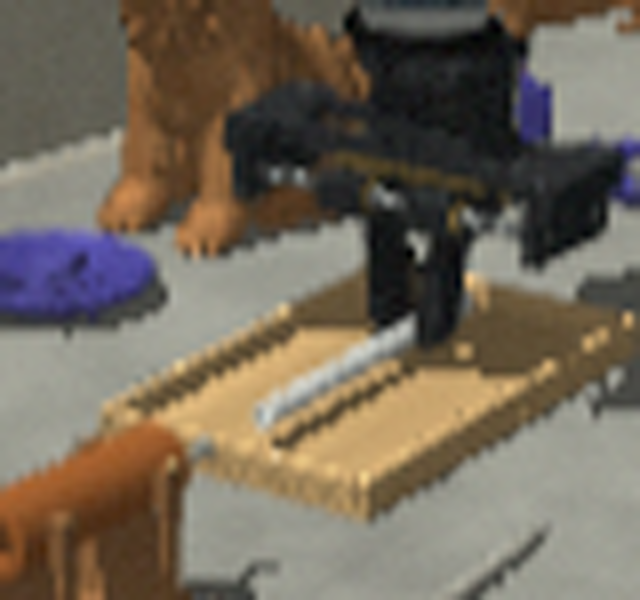

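View pics/wrist9.png

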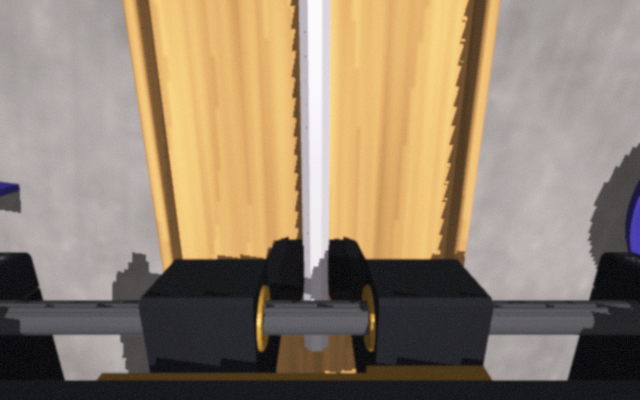

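The rod is low over the floor with its shadow close alongside, and centred across the tray. I'll lower it in small steps and watch the force.

```bash
python3 -m crank '[{"jaw":255,"delta_pos":[0,0,3],"roll":0},{"jaw":255,"delta_pos":[0,0,6],"roll":0},{"jaw":255,"delta_pos":[0,0,7.5],"roll":0},{"jaw":255,"delta_pos":[0,0,7.5],"roll":0},{"jaw":255,"delta_pos":[0,0,7.5],"roll":0}]'
python3 -m crank '[{"jaw":255,"delta_pos":[0,0,1],"roll":0},{"jaw":255,"delta_pos":[0,0,1.5],"roll":0},{"jaw":255,"delta_pos":[0,0,1.5],"roll":0}]'
```

```text
time: 12.0
tool_pos: [0.5814, -0.2575, -0.0198]
tcp_rot: [0.645, 0.764, 0.001, 0.001]
ft_force: [0.2, -1.0, -0.5]
finger_gap: 0.0112
time: 12.3
tool_pos: [0.5814, -0.2575, -0.0213]
tcp_rot: [0.645, 0.764, 0.001, 0.001]
ft_force: [-0.3, 0.4, -0.4]
finger_gap: 0.0114
```

```bash
python3 -m crank '[{"jaw":255,"delta_pos":[0,0,1],"roll":0},{"jaw":255,"delta_pos":[0,0,1.5],"roll":0},{"jaw":255,"delta_pos":[0,0,1.5],"roll":0}]'
python3 - <<'E'
from h import *
s=env.get_state();print(s["ft_force"],s["torque"],s["effort"].round(2))
for n in("scene",):
    cv2.imwrite(f"pics/{n}10.png",env.get_image(n)[:,:,::-1])
im=cv2.imread("pics/scene10.png");u,v=370,190
a=cv2.resize(im[v-15:v+25,u-20:u+30],None,fx=13,fy=13,interpolation=cv2.INTER_CUBIC);cv2.imwrite("pics/z12.png",a)
E
```

```text
time: 12.6
tool_pos: [0.5813, -0.2574, -0.0229]
tcp_rot: [0.645, 0.764, 0.001, 0.001]
ft_force: [-0.9, -0.1, -0.4]
finger_gap: 0.011
[-0.89254767 -0.08484643 -0.43576643] [-0.07144005  0.04110609  0.04311379] [ 1.000e-02 -6.197e+01  6.820e+00 -1.668e+01 -4.000e-02  6.000e-02
  0.000e+00]
```

View pics/z12.png

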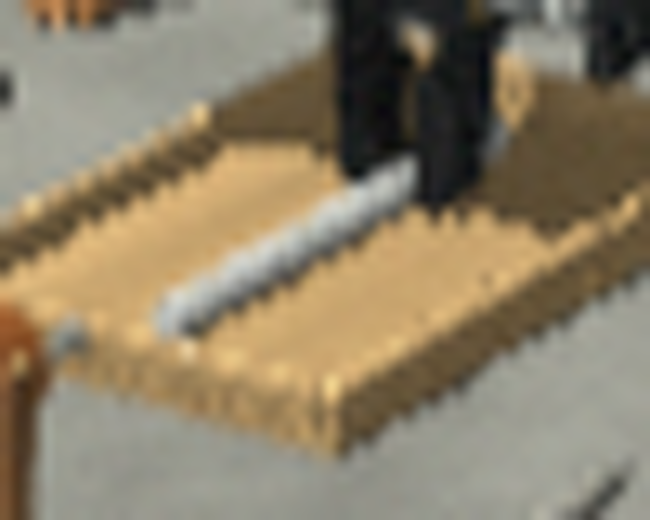

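The rod's shadow now almost touches it, but there is no contact force yet. I'll keep going in small steps.

```bash
python3 -m crank '[{"jaw":255,"delta_pos":[0,0,0.7],"roll":0},{"jaw":255,"delta_pos":[0,0,1],"roll":0},{"jaw":255,"delta_pos":[0,0,1],"roll":0}]'
python3 -m crank '[{"jaw":255,"delta_pos":[0,0,0.7],"roll":0},{"jaw":255,"delta_pos":[0,0,1],"roll":0},{"jaw":255,"delta_pos":[0,0,1],"roll":0}]'
```

```text
time: 12.95
tool_pos: [0.5815, -0.2575, -0.0234]
tcp_rot: [0.645, 0.764, 0.002, 0.001]
ft_force: [-1.8, 1.8, 4.9]
finger_gap: 0.0112
time: 13.25
tool_pos: [0.5815, -0.2575, -0.0234]
tcp_rot: [0.645, 0.764, 0.002, 0.001]
ft_force: [-3.4, 1.4, 10.2]
finger_gap: 0.0111
```

Contact came at the predicted height, with 5 N rising to 10 N. I'll relieve the pressure, open partly and lift clear.

```bash
python3 -m crank '[{"jaw":255,"delta_pos":[0,0,0],"roll":0},{"jaw":255,"delta_pos":[0,0,0],"roll":0},{"jaw":215,"delta_pos":[0,0,0],"roll":0},{"jaw":190,"delta_pos":[0,0,0],"roll":0},{"jaw":160,"delta_pos":[0,0,0],"roll":0},{"jaw":140,"delta_pos":[0,0,0],"roll":0},{"jaw":140,"delta_pos":[0,0,0],"roll":0},{"jaw":140,"delta_pos":[0,0,0],"roll":0}]' 10
python3 - <<'E'
from h import *
for n in("wrist",):
    cv2.imwrite(f"pics/{n}11.png",env.get_image(n)[:,:,::-1])
E
```

```text
time: 14.05
tool_pos: [0.5815, -0.2575, -0.0234]
tcp_rot: [0.645, 0.764, 0.002, 0.001]
ft_force: [0.3, 0.4, 0.0]
finger_gap: 0.0397
```

View pics/wrist11.png

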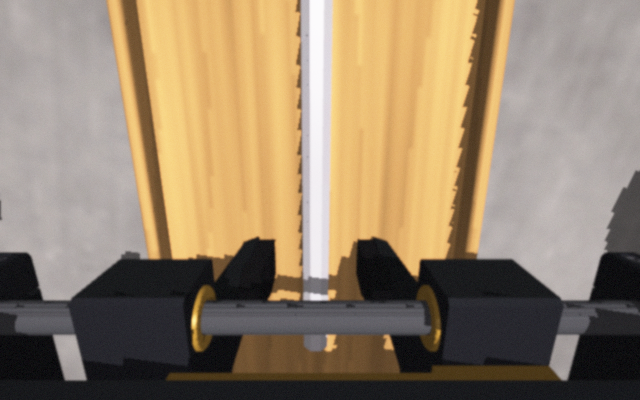

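The fingers are clear on both sides and the rod stays put. I'll lift away and check.

```bash
python3 -m crank '[{"jaw":140,"delta_pos":[0,0,-5],"roll":0},{"jaw":140,"delta_pos":[0,0,-20],"roll":0},{"jaw":140,"delta_pos":[0,0,-45],"roll":0},{"jaw":140,"delta_pos":[-10,0,-80],"roll":0},{"jaw":140,"delta_pos":[-20,0,-115],"roll":0},{"jaw":140,"delta_pos":[-30,0,-150],"roll":0},{"jaw":140,"delta_pos":[-40,0,-185],"roll":0},{"jaw":140,"delta_pos":[-40,0,-210],"roll":0},{"jaw":140,"delta_pos":[-40,0,-220],"roll":0},{"jaw":140,"delta_pos":[-40,0,-220],"roll":0},{"jaw":140,"delta_pos":[-40,0,-220],"roll":0}]' 10
python3 - <<'E'
from h import *
s=env.get_state();np.save("w12.npy",np.r_[s["tool_pos"],s["tcp_rot"]])
for n in("wrist","scene","top"):
    cv2.imwrite(f"pics/{n}12.png",env.get_image(n)[:,:,::-1])
im=cv2.imread("pics/scene12.png");u,v=350,195
cv2.imwrite("pics/z13.png",cv2.resize(im[v-30:v+45,u-50:u+60],None,fx=7,fy=7,interpolation=cv2.INTER_CUBIC))
E
```

```text
time: 15.2
tool_pos: [0.587, -0.2965, 0.1955]
tcp_rot: [0.645, 0.765, 0.002, -0.0]
ft_force: [-0.8, 1.0, -1.2]
finger_gap: 0.0397
```

View pics/wrist12.png

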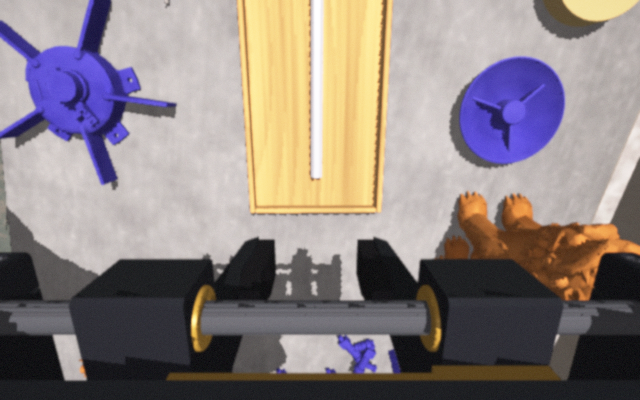

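View pics/z13.png

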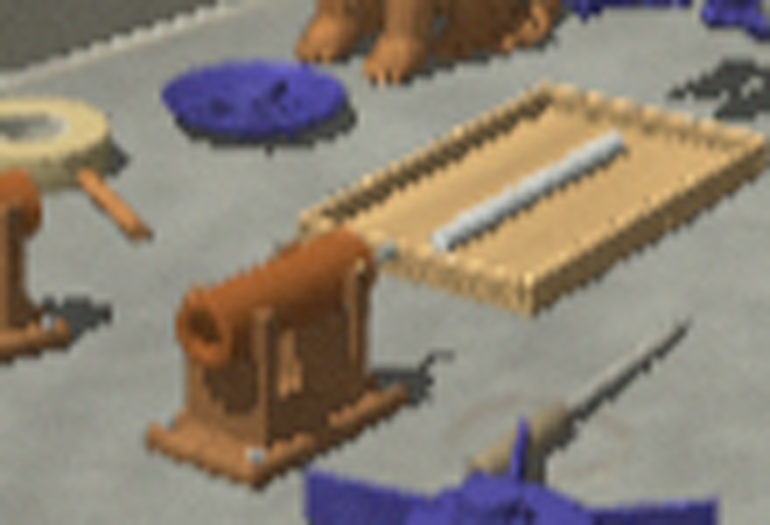

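Both views show the rod flat on the tray floor, parallel to the walls. The short pin is still in its sleeve. Last numeric check before handing in:

Run:
```python
from h import *
w=np.load("w12.npy")
# scene: rod ends from z13
q=np.array([[440,241],[618,140]])/7+[300,165]
E=ray("scene",q,.012);c=E.mean(0);d=E[0]-E[1];print("scene ends",E,"len",np.linalg.norm(d),"ang",np.degrees(np.arctan2(d[1],d[0])))
tc=np.array([.5737,-.219]);a=np.radians(99.63);ay=np.array([np.cos(a),np.sin(a)]);ax=np.array([ay[1],-ay[0]])
print("across/along mm",(c[:2]-tc)@ax*1000,(c[:2]-tc)@ay*1000)
# wrist: rod head end and tray end
h=wray(w,[[316,179]],.014)[0];t=wray(w,[[250,213],[381,213]],.02);print("head",h,"tray end mid",t.mean(0),"tray width",np.linalg.norm(t[0]-t[1]),"gap head to outer end mm",(h[:2]-t.mean(0)[:2])@ay*1000)
# pin region compare
A=cv2.imread("pics/scene0.png")[190:240,318:365].astype(int);B=cv2.imread("pics/scene12.png")[190:240,318:365].astype(int)
print("pin patch shift",cv2.phaseCorrelate(A.mean(2),B.mean(2)),abs(A-B).mean())
```

```text
scene ends [[ 0.55776168 -0.13079171  0.012     ]
 [ 0.58783829 -0.30875765  0.012     ]] len 0.18048955224197794 ang 99.59246508293454
across/along mm -1.0169256403802125 -0.6132054549217675
head [ 0.5894242  -0.30710119  0.014     ] tray end mid [ 0.59537438 -0.34487598  0.02      ] tray width 0.14899727487757353 gap head to outer end mm 38.23786344131956
pin patch shift ((-0.039524247488483155, 0.11602211478956548), 0.9961765238866956) 8.620283687943262
```

```bash
python3 -c "
from plant import env
print(env.hand_in())"
```

```text
the job is handed in; nothing more can be done
None
```

I drew the core rod about 135 mm straight out of its sleeve, carried it to the tray, lowered it until it touched the floor, let go and lifted clear. The job was handed in at about 15.4 s; the hand-in gives no verdict.

**Last checks:**
- **Rod position:** the scene view puts the rod's centre about 1 mm across and 1 mm along from the tray's centre. Its length is within 0.1° of the tray's, and it measures 180 mm. The wrist view agrees to about 3 mm along the tray.
- **Rod height:** I computed the scene position assuming the rod lies on the floor. The measured length, the views and the touch-down height all fit that.
- **Short pin:** the part of the scene picture around it shifted by only about 0.1 pixel from the first picture.
- **Gripper:** it ended about 0.2 m above the tray, touching nothing.

**What failed or disagreed:**
- **First grip missed:** the jaws closed on air above the rod. The pictures show the finger ends about 30 mm short of the reported TCP. I took heights from the pictures after that and the second grip held.
- **Finger opening:** it read about 11 mm on the 12 mm rod, which I left unexplained because the rod did not slip.

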